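Back the silver box with a firebrick on the soldering hearth

ROBOT

A 6-joint arm with a two-finger parallel gripper is mounted at the origin on the work surface. World frame = base frame: x ahead of the robot, y to its left, z up, the work surface at z = 0. Lengths are in mm, angles in rad, forces in N, time in s.
With the tool pointing down it reaches from about 400 to 925 mm from the base axis. Payload 12.5 kg.
Tool frame: the origin (TCP) lies at the very end of the fingers, on their centre line; the grasp point (between the pads) lies 19 mm behind it; z points along the fingers, x is the direction in which the jaws open and shut, and the axes are right-handed (so a half turn about z gives the same grasp; the last joint's range is limited). The gripper opens to 95 mm and grips with 3 to 60 N. Pads are 20 mm wide; open, the fingers measure 119 mm over their backs; the gripper's body (75 mm by 180 mm) begins 59 mm behind the grasp point.
Start: joints at [-0.106, 0.491, 1.559, -0, 1.092, -0.106], TCP at [625.017, 0.021, 214.661] pointing down, gripper open.
Joint ranges: [-3.1, 3.1], [-0.84, 2.19], [0.05, 2.79], [-1.13, 4.28], [0.06, 2.93], [-2.69, 2.69]. Speed limits (rad/s): [2.22, 2.22, 2.79, 3.14, 3.14, 3.14].

INTERFACE

Orientations are given as [roll, pitch, yaw] about the fixed x, y, z axes, in that order (R = Rz(yaw) Ry(pitch) Rx(roll)).
In Python, from cell import state, viewer, ticket, look_for, regions_of gives the robot as it stands.
- The arm moves only by the shell command python3 -m inch 'ROWS'. ROWS is JSON, a list of rows, each a list of 7 numbers: the turn, a rotation vector about the world's x, y, z in degrees, then the shift along the world's x, y, z in mm, then the opening, from -1 (shut) to 1 (fully open). In form: [[rx, ry, rz, tx, ty, tz, hand], ...]. A call has 1 to 10 rows; each row shifts and turns the commanded pose from where the row before left it; what a row does not reach is not made up. A row lasts 1/10 s, in which the tool goes at most 50 mm and 8.59 degrees, less where a joint would pass 70% of its speed; a pose out of reach is approached as far as the arm can. A call with a gripper value outside its range is refused whole. The fingers move at their own pace and stop on an object; the grip force is fixed at half the most. Time passes only in rows, so rows that do not move let the fingers close. It gives the time, the measured TCP pose, the force and the opening at its end, in the units of the state.
- state(): the state, without advancing time (a new reading comes with each control period).
- viewer.read_camera(name): name is "scene" or "side" or "wrist"; returns a dict with "color" (480x640x3 uint8, red, green, blue), "depth" (480x640 float32, mm along the optical axis (not along the pixel's ray), 0 where there is no reading), "fx", "fy", "cx", "cy" (pixels), "position" and "orientation" of the camera in the world. Camera axes: x right, y down, z forward; pixel columns grow to the right and rows downward; lengths in mm; the calibration is good to about 2 mm. A picture is of the moment at which its call begins.
- ticket.job_done(): hands the job in, once; it reports no verdict.
Trained networks look in the newest picture that a camera, given by its name, has taken for a name from the list of things; names that differ only in an ending like _2 or _b are one class to them, and where a whole thing is asked for, a point or a joint stands for the part that bears it (a point fixed in the world has none). Each returns a list of dicts, best first, with "score" (0 to 1); they miss things now and then, are a little off and sometimes report something else, mostly with a low value. They report only what shows in the picture. A call takes as long as a camera call.
- look_for(name, camera): "box" ([left, top, right, bottom] as shares, 0 to 1, of the picture: columns of its width, rows of its height, round what is visible of it).
- regions_of(name, camera): "pixels" (480x640 bool, what is visible of it) and "box" ([left, top, right, bottom] as shares, 0 to 1, of the picture: columns of its width, rows of its height, round what is visible of it).
The state is a dict: "t": time; "joints": joint angles; "qvel": joint speeds; "tau": joint torques, N m; "eef_pos": TCP position; "tcp_rot": TCP orientation; "ft_force": force on the tool from outside, world axes, zero at the start; "moment": the same for the moment, N m; "opening": opening from 0.0 (shut) to 1.0 (fully open).
Only numpy, scipy, OpenCV 4.12 (cv2) and the standard library are available. Lean on these libraries where they do the work, as an engineer would, in place of code of your own. Each camera call takes 0.05 s, during which the arm holds its last target. There are 200 camera calls.

TASK

Get the soldering hearth ready: first push the loose firebrick along the board until the side facing the steel fence lies flat against it, then push the round silver box along the board until it stands touching the middle of the brick's opposite face. Only push them with the fingers, never lift, tip or carry them; leave the flux jar, the enamel dish and the scriber where they are.

Things in the scene. Friction and masses are not known exactly. Their poses are not given: they have to be found in the camera images.
- hearth: fixed grey heat-proof board lying on the bench, 340 (its x) by 480 (its y) by 12 mm thick; origin at the centre of its underside, so its top is 12 mm above the bench; a bright steel fence stands near its +y end (the end to the robot's left). The board may be turned by about 0.2 rad either way
- fence_face (a point): middle of the fence's working face, axes as the board's, 220 mm along +y from the board's centre and 30 mm above the bench. The fence is an upright strip 300 mm long along the board's x, 36 mm high above the board, 6 mm thick; it is rigid and its working face looks along the board's -y
- brick: loose cream firebrick block, 115 mm (its x) by 100 mm (its y) by 50 mm high, about 0.4 kg; origin at the centre of its underside. Its +y face (115 mm wide) is the one to lie against the fence; its -y face is opposite. It starts 60 to 110 mm short of the fence, turned up to 0.3 rad from the board's axes. Slides on the board with ordinary friction (about 2 to 6 N to push)
- silver_box: loose round silver box with its lid fixed on, diameter 100 mm, side wall upright to 34 mm, 49 mm high in all, about 0.35 kg; origin at the centre of its underside, z up; its yaw does not matter. It starts on the board further from the fence than the brick, 85 mm or more of free board between the two, up to 50 mm to either side of the board's middle line
- flux_jar: bystander: small amber jar, diameter 40 mm, 60 mm high, standing on the board's margin on the robot's side; origin at the centre of its underside
- enamel_dish: bystander: small copper dish with red inside, diameter 50 mm, 22 mm high, on the board's margin away from the robot; origin at the centre of its underside
- scriber: bystander: hand tool 140 mm long with a handle about 25 mm thick, lying roughly along the board's y on the margin away from the robot; origin near its middle

How it is judged:
By the outcome, as a careful person would: the job done as asked, in the order asked, and still so for the second after the job is handed in, with the robot touching nothing.
It also fails if it takes over 64 s, if anything falls off the work surface, if the arm or the gripper's body presses on something with over 40 N, if the wrist force passes 120 N, or if a joint passes its speed limit or range.

## Working session

There is one attempt and no reset: what is moved stays moved. The work goes in short steps, Python scripts to look and compute and a shell command to move; the robot and the scene stay as the last step left them, time stands still between calls to the robot, and variables do not carry over. Pictures are saved under pics/ and viewed, on a budget of 10 in all, crops included, one or two more only if the job needs it, and the job is handed in when it is done.

```bash
mkdir -p pics; ls
cat > h.py <<'E'
import numpy as np, cv2
from scipy.spatial.transform import Rotation as R
from cell import state, viewer, ticket, look_for, regions_of
def cloud(im):
    d=im["depth"]; v,u=np.mgrid[0:480,0:640]
    p=np.stack([(u-im["cx"])/im["fx"]*d,(v-im["cy"])/im["fy"]*d,d],-1)
    o=np.array(im["orientation"],float)
    M=R.from_euler("xyz",o).as_matrix() if o.size==3 else (o if o.shape==(3,3) else R.from_quat(o).as_matrix())
    w=p@M.T+np.array(im["position"]); w[d<=0]=np.nan
    return w
def save(im,n): cv2.imwrite("pics/"+n,im["color"][:,:,::-1])
E
python3 - <<'E'
from h import *
print(state())
for c in ["scene","side"]:
    im=viewer.read_camera(c); save(im,c+"0.png"); print(c,im["position"],im["orientation"])
    w=cloud(im)
    for n in ["hearth","brick","silver_box","flux_jar","enamel_dish","scriber"]:
        for r in regions_of(n,c)[:2]:
            p=w[r["pixels"]]; p=p[~np.isnan(p[:,0])]
            print(n,round(r["score"],2),len(p),np.round(np.percentile(p,[2,50,98],axis=0)).tolist(),np.round(np.array(r["box"])*[640,480,640,480]))
E
```

```text
pics
{'t': 0.0, 'joints': array([-1.05604797e-01,  4.91561051e-01,  1.55948108e+00,  1.44208135e-05,
        1.09170370e+00, -1.05601208e-01]), 'qvel': array([ 0.00030846,  0.00067489, -0.00116615,  0.00052281, -0.00201532,
       -0.00048701]), 'tau': array([-9.52334158e-04, -6.12640929e+01, -2.58175153e+01,  6.92750537e-02,
        4.83079045e-02, -1.38641695e-05]), 'eef_pos': array([6.24739620e+02, 5.08238486e-02, 2.14049933e+02]), 'tcp_rot': array([-3.14145838e+00,  1.14540603e-03, -1.01664967e-05]), 'ft_force': array([-0.26935536, -0.98612514, -0.18340457]), 'moment': array([ 0.04262747,  0.0163255 , -0.00806094]), 'opening': 0.9988015464881399}
scene [ 966.20263739 -320.91227584  508.32688503] [-2.26449349 -0.01837252  0.78816722]
hearth 0.84 43602 [[407.0, -240.0, 7.0], [630.0, -65.0, 14.0], [762.0, 234.0, 40.0]] [ 78. 158. 445. 468.]
brick 0.56 4617 [[514.0, 28.0, 18.0], [581.0, 66.0, 63.0], [630.0, 135.0, 65.0]] [272. 194. 361. 273.]
brick 0.5 1564 [[728.0, -176.0, 22.0], [743.0, -141.0, 36.0], [755.0, -48.0, 40.0]] [256. 338. 340. 421.]
flux_jar 0.7 872 [[422.0, -31.0, 16.0
[... 306 characters left out ...]
92316549 532.38883088] [-2.11746105 -0.01352716 -3.04688859]
hearth 0.6 30196 [[391.0, -218.0, 5.0], [556.0, 127.0, 14.0], [733.0, 253.0, 49.0]] [219. 178. 482. 363.]
brick 0.8 5350 [[505.0, 34.0, 15.0], [564.0, 120.0, 63.0], [625.0, 143.0, 65.0]] [294. 230. 384. 300.]
silver_box 0.61 2011 [[552.0, -193.0, 17.0], [596.0, -128.0, 50.0], [642.0, -108.0, 63.0]] [301. 170. 355. 213.]
flux_jar 0.92 951 [[421.0, -27.0, 16.0], [440.0, -0.0, 49.0], [456.0, 6.0, 75.0]] [407. 211. 434. 255.]
enamel_dish 0.7 552 [[682.0, 30.0, 20.0], [704.0, 44.0, 29.0], [724.0, 77.0, 37.0]] [236. 242. 265. 264.]
scriber 0.71 438 [[728.0, -178.0, 13.0], [737.0, -120.0, 33.0], [757.0, -48.0, 41.0]] [242. 181. 260. 223.]
```

View pics/scene0.png

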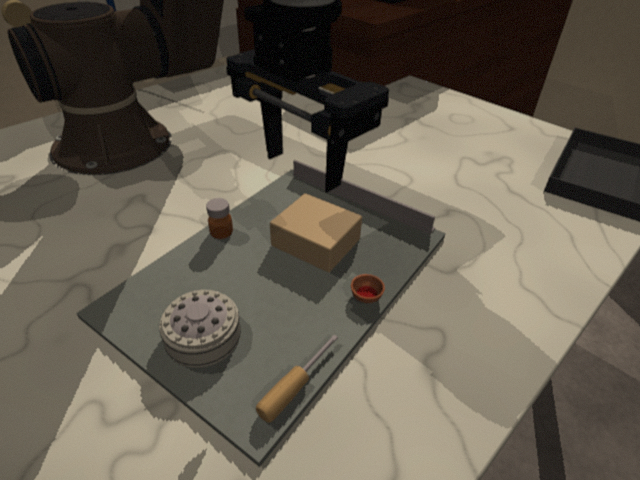

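```bash
cat >> h.py <<'E'
def rect(p): # minAreaRect
    p=p[~np.isnan(p[:,0])]
    c,s,a=cv2.minAreaRect(p[:,:2].astype(np.float32)); return np.round(c,1),np.round(s,1),round(a,1)
def fitcirc(q):
    from scipy.optimize import least_squares
    c0=np.r_[q.mean(0),50]
    return least_squares(lambda c:np.hypot(*(q-c[:2]).T)-c[2],c0,loss="soft_l1").x
def measure(cams=("scene","side")):
    for c in cams:
        im=viewer.read_camera(c); w=cloud(im)
        for n in ["brick","silver_box","flux_jar","enamel_dish","scriber"]:
            for r in regions_of(n,c)[:1]:
                p=w[r["pixels"]]; p=p[~np.isnan(p[:,0])]
                if n=="brick": p=p[p[:,2]>57]
                print(c,n,round(r["score"],2),len(p),*rect(p))
                if n=="silver_box":
                    q=p[(p[:,2]>22)&(p[:,2]<44)][:,:2]
                    if len(q)>30: print("  wall circle",fitcirc(q))
        fence=w.reshape(-1,3); m=(fence[:,1]>150)&(fence[:,1]<300)&(fence[:,2]>25)&(fence[:,2]<55)&(fence[:,0]>350)&(fence[:,0]<800)
        print(c,"fence",m.sum(),*rect(fence[m]))
E
python3 - <<'E'
from h import *
measure()
for c in ["scene","side"]:
    w=cloud(viewer.read_camera(c)).reshape(-1,3)
    m=(w[:,2]>9)&(w[:,2]<16)&(w[:,0]>350)&(w[:,0]<850)&(abs(w[:,1])<300)
    print(c,"board",*rect(w[m]))
    m=(w[:,2]>56)&(w[:,2]<70)&(w[:,0]>500)&(w[:,0]<700)&(w[:,1]<0)&(w[:,1]>-250)
    print("lid?",m.sum(),np.nanpercentile(w[m],[2,50,98],axis=0).round() if m.sum() else "")
    m=(w[:,2]>20)&(w[:,2]<44)&(w[:,0]>500)&(w[:,0]<700)&(w[:,1]<-60)&(w[:,1]>-250)
    if m.sum()>30: print("wall",m.sum(),fitcirc(w[m][:,:2]))
E
```

```text
scene brick 0.95 2966 [566.   85.6] [115.7 102.3] 11.0
scene silver_box 0.92 4965 [ 593.7 -148.7] [115.9 106.6] 89.9
  wall circle [ 595.83969638 -156.15688796   49.826898  ]
scene flux_jar 0.74 900 [406.3   7. ] [ 43.3 113.3] 60.6
scene enamel_dish 0.57 790 [695.4  62.7] [47.6 70.6] 41.9
scene scriber 0.8 1624 [ 732.5 -107.3] [ 33.5 140.3] 6.9
scene fence 1706 [536.6 221.7] [301.2  10.5] 8.8
side brick 0.57 3188 [567.2  85.2] [114.  103.7] 12.1
side silver_box 0.92 2077 [ 602.4 -209.6] [105.2 210.4] 4.5
  wall circle [ 598.27632398 -158.6520836    49.75969866]
side flux_jar 0.8 1034 [430.3 -81.4] [178.6  43.9] 82.6
side enamel_dish 0.9 600 [703.   53.2] [48.1 51. ] 15.2
side scriber 0.84 437 [ 744.5 -145.4] [ 30.1 215.6] 7.3
side fence 4122 [537.8 221.2] [299.9  11.2] 9.1
scene board [571.1   2.2] [342.3 480.9] 9.0
lid? 1664 [[ 565. -192.   56.]
 [ 600. -159.   59.]
 [ 633. -125.   64.]]
wall 915 [ 595.64632728 -156.09320347   49.96726149]
side board [ 5.733e+02 -3.000e-01] [340.3 486.9] 9.2
lid? 573 [[ 560. -194.   56.]
 [ 597. -150.   59.]
 [ 635. -119.   64.]]
wall 647 [ 598.23016603 -158.32314528   49.55117596]
```

The scene picture shows the brick centred near pixel (316,232), short of the fence, and the box at (200,325). The jar (219,218), dish (367,289) and scriber (295,380) sit clear on the margins. The board yaw is about 9°, the brick about 11.5°. The plan is to turn the tool 9° and go down behind the brick with the fingers part open.

```bash
python3 -m inch '[[0,0,3,-15,-3,-30,0.4],[0,0,3,-15,-3,-35,0.4],[0,0,3,-14,-2,-35,0.4],[0,0,0,0,0,-30,0.4],[0,0,0,0,0,-30,0.4],[0,0,0,0,0,-20,0.4],[0,0,0,0,0,-12,0.4],[0,0,0,0,0,0,0.4],[0,0,0,0,0,0,0.4],[0,0,0,0,0,0,0.4]]'
python3 - <<'E'
from h import *
im=viewer.read_camera("side"); save(im,"side1.png")
E
```

```text
t: 2.4
eef_pos: [581.6, -8.0, 23.8]
tcp_rot: [3.141, -0.002, 0.157]
ft_force: [-0.0, -0.0, 0.9]
opening: 0.705
```

View pics/side1.png

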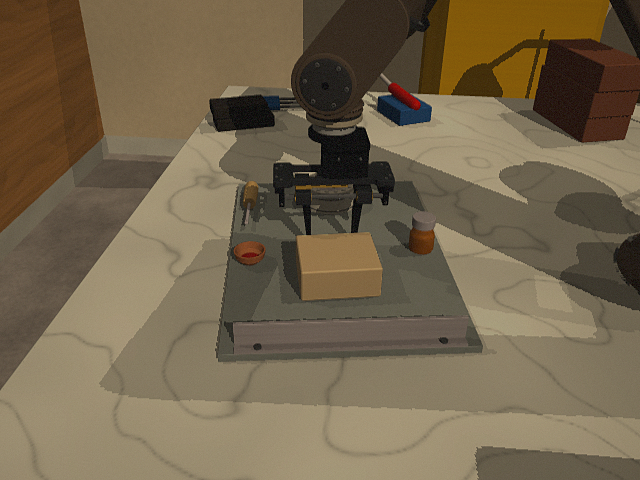

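The side view shows both fingers (pixels 307 and 356, row 210) behind the brick's far face and clear of the jar. I'll start pushing.

```bash
python3 -m inch '[[0,0,0,-2.3,14.8,0,0.4],[0,0,0,-1.9,11.9,0,0.4],[0,0,0,-1.3,7.9,0,0.4],[0,0,0,-1.3,7.9,0,0.4],[0,0,0,-1.3,7.9,0,0.4],[0,0,0,-1.3,7.9,0,0.4],[0,0,0,-1.3,7.9,0,0.4],[0,0,0,-1.3,7.9,0,0.4],[0,0,0,-1.3,7.9,0,0.4],[0,0,0,-1.3,7.9,0,0.4]]'
python3 -m inch '[[0,0,0,-0.9,5.9,0,0.4],[0,0,0,-0.6,4,0,0.4],[0,0,0,-0.3,2,0,0.4],[0,0,0,0,0,0,0.4],[0,0,0,0,0,0,0.4]]'
python3 - <<'E'
from h import *
measure()
E
```

```text
t: 3.45
eef_pos: [566.3, 82.5, 22.7]
tcp_rot: [3.142, -0.0, 0.157]
ft_force: [1.0, -4.0, 3.5]
opening: 0.701
t: 3.95
eef_pos: [564.3, 94.0, 22.4]
tcp_rot: [-3.141, 0.001, 0.157]
ft_force: [-0.4, -0.5, -0.7]
opening: 0.699
scene brick 0.88 543 [594.3 119.6] [130.6 139.7] 37.7
scene silver_box 0.75 4931 [ 597.5 -159. ] [104.8  97.1] 64.7
  wall circle [ 595.76674953 -156.17774779   49.81935104]
scene flux_jar 0.76 883 [397.4  20.6] [ 38.2 143.8] 51.1
scene enamel_dish 0.74 780 [702.3  54.4] [47.9 49.7] 22.2
scene scriber 0.92 1479 [ 735.3 -108.1] [ 25.2 138.8] 9.6
scene fence 926 [646.  208.3] [100.   86.5] 21.1
side brick 0.78 3914 [557.9 155.3] [114.8 101.6] 9.6
side silver_box 0.74 558 [616.7 -89.4] [ 41.3 432.4] 9.0
  wall circle [ 593.73168164 -161.93190004   54.78497974]
side flux_jar 0.57 950 [428.6 -77. ] [171.3  39.1] 81.8
side enamel_dish 0.85 593 [703.6  50.8] [47.4 55.5] 11.8
side scriber 0.95 409 [ 738.2 -107.8] [ 24.3 143.2] 5.8
side fence 5128 [540.9 201.3] [300.1  52.1] 8.9
```

The brick has squared up and is about 15 mm short of the fence. I'll close the gap gently.

```bash
python3 -m inch '[[0,0,0,-0.8,4.9,0,0.4],[0,0,0,-0.6,4,0,0.4],[0,0,0,-0.5,3,0,0.4],[0,0,0,-0.2,1,0,0.4],[0,0,0,0,0,0,0.4]]'
python3 -m inch '[[0,0,0,-0.2,1,0,0.4],[0,0,0,-0.2,1,0,0.4]]'
python3 -m inch '[[0,0,0,-0.2,1,0,0.4],[0,0,0,-0.2,1,0,0.4]]'
```

```text
t: 5.05
eef_pos: [562.4, 107.1, 22.7]
tcp_rot: [-3.141, 0.0, 0.157]
ft_force: [0.3, -0.3, 0.6]
opening: 0.699
t: 5.25
eef_pos: [562.1, 108.6, 22.7]
tcp_rot: [3.142, -0.0, 0.157]
ft_force: [1.4, -1.9, -1.0]
opening: 0.702
t: 5.45
eef_pos: [562.1, 109.7, 22.7]
tcp_rot: [3.14, -0.0, 0.158]
ft_force: [2.2, -20.9, 0.4]
opening: 0.704
```

```bash
python3 -m inch '[[0,0,0,-0.1,0.7,0,0.4],[0,0,0,0,0,0,0.4],[0,0,0,0,0,0,0.4]]'
python3 -m inch '[[0,0,0,0.3,-2,0,0.4],[0,0,0,0.8,-5,0,0.4],[0,0,0,3,-20,0,0.4],[0,0,0,0,0,40,0.4],[0,0,0,0,0,48,0.4],[0,0,0,2,-30,40,0.4],[0,0,0,7,-48,0,0.4],[0,0,0,8,-48,0,0.4],[0,0,0,8,-48,0,0.4],[0,0,0,8,-48,0,0.4]]'
python3 - <<'E'
from h import *
measure()
im=viewer.read_camera("side"); save(im,"side2.png")
E
```

```text
t: 5.75
eef_pos: [562.1, 109.7, 22.8]
tcp_rot: [3.14, -0.0, 0.158]
ft_force: [1.8, -17.8, -0.7]
opening: 0.7
t: 6.75
eef_pos: [598.7, -139.3, 150.9]
tcp_rot: [-3.141, -0.001, 0.157]
ft_force: [0.6, 0.7, -0.0]
opening: 0.701
scene brick 0.56 2394 [555.1 170.5] [114.2 102.4] 8.5
scene silver_box 0.89 4994 [ 579.3 -150.1] [107.2 137.3] 58.9
  wall circle [ 595.78864737 -156.07535453   49.84658424]
scene enamel_dish 0.73 748 [702.6  53.7] [46.2 47.8] 40.8
scene scriber 0.72 1560 [ 731.1 -108.4] [ 34.2 138.6] 8.4
scene fence 1355 [542.3 183.7] [301.2  88.2] 8.8
side brick 0.76 4159 [555.1 169.6] [115.1 104.7] 9.1
side silver_box 0.71 2054 [ 600.  -208.1] [103.4 208.2] 4.2
  wall circle [ 598.00838877 -158.90651249   49.78997494]
side flux_jar 0.66 961 [433.8 -57. ] [130.4  41.6] 83.6
side enamel_dish 0.82 560 [704.   53.7] [44.9 51.7] 29.9
side scriber 0.64 386 [ 739.7 -141.9] [ 26.8 206.5] 12.3
side fence 4470 [540.7 200.8] [300.3  51.2] 9.1
```

View pics/side2.png

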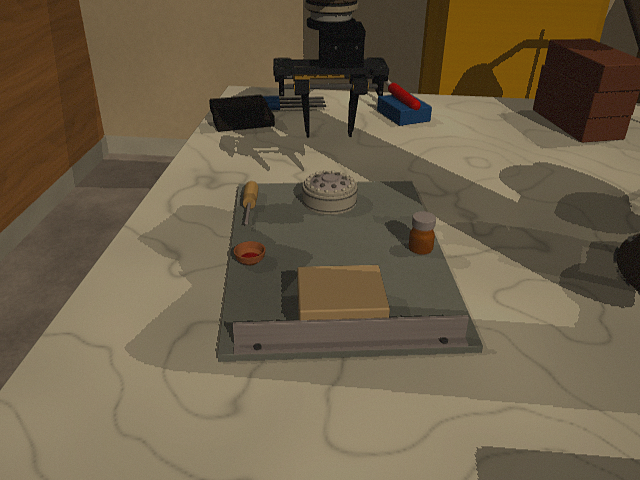

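The brick lies flat on the fence: its yaw of 8.5–9.1° matches the fence's 8.8–9.1°. Nothing else has moved. In the side view the box is at (330,190). I'll go down behind it.

```bash
python3 -m inch '[[0,0,0,5,-46,0,0.4],[0,0,0,5,-46,0,0.4],[0,0,0,0,0,-35,0.4],[0,0,0,0,0,-35,0.4],[0,0,0,0,0,-33,0.4],[0,0,0,0,0,-17,0.4],[0,0,0,0,0,-8,0.4],[0,0,0,0,0,0,0.4],[0,0,0,0,0,0,0.4]]'
```

```text
t: 8.3
eef_pos: [609.2, -229.7, 23.6]
tcp_rot: [3.141, -0.001, 0.157]
ft_force: [0.4, -0.2, 0.5]
opening: 0.702
```

```bash
python3 -m inch '[[0,0,0,-1.2,10,0,0.4],[0,0,0,-1,8,0,0.4],[0,0,0,-0.9,7,0,0.4],[0,0,0,-1,8,0,0.4],[0,0,0,-1.2,10,0,0.4],[0,0,0,-1.2,10,0,0.4],[0,0,0,-1.2,10,0,0.4],[0,0,0,-1.2,10,0,0.4],[0,0,0,-1.2,10,0,0.4],[0,0,0,-1.2,10,0,0.4]]'
python3 -m inch '[[0,0,0,-1.2,10,0,0.4],[0,0,0,-1.2,10,0,0.4],[0,0,0,-1.2,10,0,0.4],[0,0,0,-1.2,10,0,0.4],[0,0,0,-1.2,10,0,0.4],[0,0,0,-1.2,10,0,0.4],[0,0,0,-1.2,10,0,0.4],[0,0,0,-1.2,10,0,0.4],[0,0,0,-1.2,10,0,0.4],[0,0,0,-1.2,10,0,0.4]]'
python3 -m inch '[[0,0,0,-1.2,10,0,0.4],[0,0,0,-1,8,0,0.4],[0,0,0,-0.9,7,0,0.4],[0,0,0,-0.6,5,0,0.4],[0,0,0,-0.3,2,0,0.4],[0,0,0,0,0,0,0.4],[0,0,0,0,0,0,0.4]]'
python3 - <<'E'
from h import *
measure()
im=viewer.read_camera("scene"); save(im,"scene3.png")
E
```

```text
t: 9.3
eef_pos: [597.4, -135.8, 22.8]
tcp_rot: [3.141, -0.0, 0.157]
ft_force: [0.9, -5.5, 5.6]
opening: 0.697
t: 10.3
eef_pos: [585.2, -35.8, 22.7]
tcp_rot: [3.142, -0.0, 0.157]
ft_force: [1.5, -4.3, 6.6]
opening: 0.702
t: 11.0
eef_pos: [581.0, -4.2, 22.3]
tcp_rot: [-3.141, 0.001, 0.157]
ft_force: [-0.4, -1.2, 0.7]
opening: 0.7
scene brick 0.69 2382 [554.9 170.5] [114.9 102.3] 8.7
scene silver_box 0.56 1100 [577.   31.5] [78.1 92.5] 84.1
  wall circle [573.40294343  43.72225693  49.77868641]
scene flux_jar 0.81 676 [427.3  -5.8] [ 41.5 219.4] 61.4
scene enamel_dish 0.75 750 [703.3  55.1] [46.  48.7] 41.9
scene scriber 0.61 1612 [ 730.4 -107.9] [ 34.1 139.8] 10.0
scene fence 1209 [556.7 185. ] [273.5  87.5] 9.1
side brick 0.59 4166 [555.  170.5] [115.1 103.9] 9.1
side silver_box 0.88 2339 [564.4  12.8] [164.4  97.3] 72.7
  wall circle [575.23289637  40.87177814  49.91161993]
side flux_jar 0.57 966 [431.1 -77.7] [172.9  40.5] 84.3
side enamel_dish 0.62 4614 [555.1 170.6] [115.4 103.4] 8.7
side scriber 0.82 396 [ 741.9 -143. ] [ 26.8 208. ] 12.4
side fence 4468 [540.8 200.8] [299.9  52.8] 8.5
```

View pics/scene3.png

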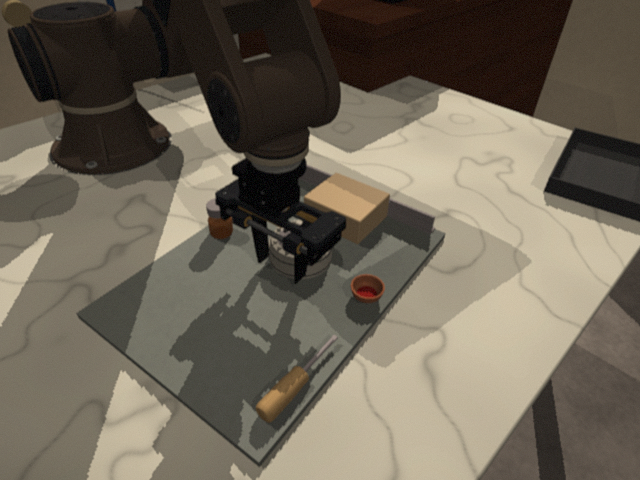

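The box sits in the finger cradle near pixel (300,255), about 29 mm from touching, and everything else is in place. I'll make the last approach slowly and watch the force.

```bash
python3 -m inch '[[0,0,0,-0.8,7,0,0.4],[0,0,0,-0.8,7,0,0.4],[0,0,0,-0.6,5,0,0.4],[0,0,0,-0.4,4,0,0.4],[0,0,0,-0.2,2,0,0.4],[0,0,0,-0.1,1,0,0.4],[0,0,0,0,0,0,0.4]]'
python3 -m inch '[[0,0,0,-0.1,1,0,0.4],[0,0,0,-0.1,1,0,0.4]]'
python3 -m inch '[[0,0,0,-0.1,1,0,0.4]]'
```

```text
t: 12.35
eef_pos: [578.5, 21.6, 22.6]
tcp_rot: [-3.141, 0.0, 0.157]
ft_force: [-0.4, -0.6, 0.7]
opening: 0.7
t: 12.55
eef_pos: [578.3, 23.3, 22.6]
tcp_rot: [3.141, -0.0, 0.157]
ft_force: [0.4, -2.0, -0.7]
opening: 0.699
t: 12.65
eef_pos: [578.2, 24.4, 22.6]
tcp_rot: [3.142, -0.0, 0.157]
ft_force: [0.1, -3.2, -0.5]
opening: 0.698
```

```bash
python3 -m inch '[[0,0,0,-0.1,0.7,0,0.4]]'
python3 -m inch '[[0,0,0,-0.1,0.7,0,0.4]]'
python3 -m inch '[[0,0,0,-0.1,0.7,0,0.4]]'
```

```text
t: 12.75
eef_pos: [578.1, 25.1, 22.6]
tcp_rot: [3.142, -0.0, 0.157]
ft_force: [0.4, -2.0, 0.0]
opening: 0.702
t: 12.85
eef_pos: [578.1, 25.7, 22.6]
tcp_rot: [3.141, -0.0, 0.157]
ft_force: [1.8, -7.5, 0.5]
opening: 0.703
t: 12.95
eef_pos: [578.2, 25.9, 22.7]
tcp_rot: [3.141, -0.0, 0.158]
ft_force: [0.5, -12.5, -0.5]
opening: 0.699
```

The force jump shows the box is touching the brick. I'll back off straight, lift clear and check.

```bash
python3 -m inch '[[0,0,0,0,0,0,0.4],[0,0,0,0.2,-1.5,0,0.4],[0,0,0,0.5,-3,0,0.4],[0,0,0,1.6,-10,0,0.4],[0,0,0,4.7,-30,0,0.4],[0,0,0,4.7,-30,0,0.4],[0,0,0,0,0,45,0.4],[0,0,0,0,0,48,0.4],[0,0,0,0,-40,40,0.4],[0,0,0,0,-48,20,0.4]]'
python3 -m inch '[[0,0,0,0,-48,0,0.4],[0,0,0,0,-48,0,0.4],[0,0,0,0,0,0,0.4]]'
python3 - <<'E'
from h import *
measure()
im=viewer.read_camera("scene"); save(im,"scene4.png")
w=cloud(im).reshape(-1,3)
im=viewer.read_camera("side"); save(im,"side4.png")
E
```

```text
t: 13.95
eef_pos: [590.3, -129.8, 173.7]
tcp_rot: [3.14, -0.004, 0.16]
ft_force: [0.9, 0.0, -0.2]
opening: 0.7
t: 14.25
eef_pos: [589.1, -231.1, 170.2]
tcp_rot: [3.14, -0.001, 0.152]
ft_force: [0.1, 0.4, -0.6]
opening: 0.698
scene brick 0.97 2416 [556.5 160.2] [115.3 124. ] 9.3
scene silver_box 0.6 1502 [ 736.6 -107.1] [ 24.7 140.2] 7.1
  wall circle [-642.86738052 -331.86760098 1400.00176496]
scene flux_jar 0.61 919 [392.2  14.2] [ 41.  145.5] 58.5
scene enamel_dish 0.76 739 [702.8  53.6] [47.8 47.9] 63.7
scene scriber 0.79 1493 [ 732.3 -109.4] [ 29.1 138.1] 14.4
scene fence 1361 [542.4 183.2] [301.9  88.3] 9.2
side brick 0.61 4171 [555.1 170.6] [115.2 103.7] 9.7
side silver_box 0.95 1675 [570.3  72.4] [91.5 95.6] 63.4
side flux_jar 0.91 949 [432.7 -58. ] [133.6  38.9] 83.2
side enamel_dish 0.82 578 [703.7  53. ] [46.1 50.6] 13.8
side scriber 0.91 413 [ 737.3 -120.2] [ 26.9 156.9] 12.0
side fence 4464 [541.  200.9] [300.2  51.9] 8.8
```

View pics/scene4.png

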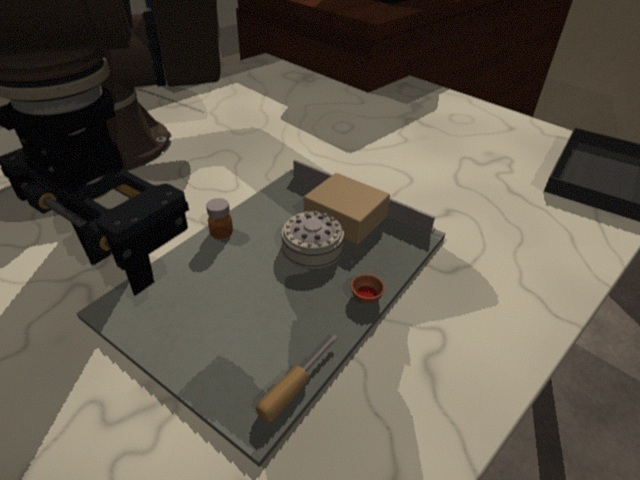

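View pics/side4.png

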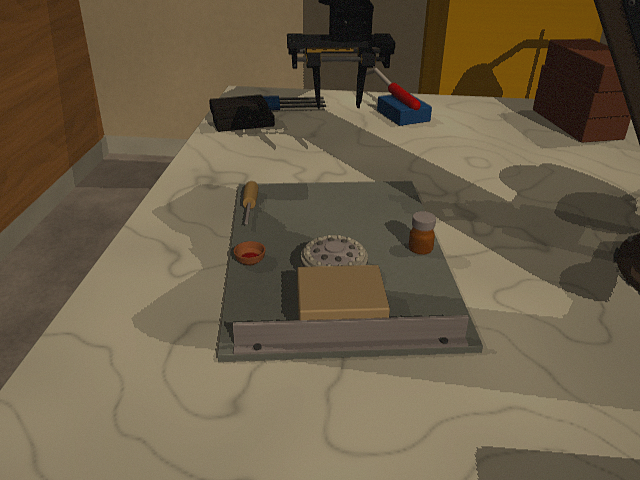

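Both views show the box against the brick's near face (scene (312,238), side (335,252)), the brick on the fence, and the bystanders unmoved. The network called the scriber the box in the scene view, so I'll check the box by geometry.

Run:
```python
from h import *
th=np.radians(9.0); X=np.array([np.cos(th),np.sin(th)]); Y=np.array([-X[1],X[0]])
def bc(p): d=np.array(p)[...,:2]-[572.,1.]; return np.stack([d@X,d@Y],-1)
for c in ["scene","side"]:
    w=cloud(viewer.read_camera(c)).reshape(-1,3); w=w[~np.isnan(w[:,0])]; b=bc(w); z=w[:,2]
    m=(abs(b[:,0]-8)<70)&(b[:,1]>10)&(b[:,1]<112)&(z>20)&(z<44)
    if m.sum()>50: print(c,"box wall",m.sum(),fitcirc(b[m]))
    m=(abs(b[:,0]-8)<70)&(b[:,1]>10)&(b[:,1]<112)&(z>46)
    print(c,"lid ",np.percentile(b[m],[1,99],axis=0).mean(0))
    m=(abs(b[:,0]-8)<90)&(b[:,1]>112)&(b[:,1]<230)&(z>58)
    print(c,"brick",cv2.minAreaRect(b[m].astype(np.float32)))
```

```text
scene box wall 690 [ 9.60273913 71.50142704 49.82034805]
scene lid  [12.47503255 67.0125915 ]
scene brick ((9.309745788574219, 170.45066833496094), (101.99816131591797, 115.95657348632812), 89.82603454589844)
side lid  [11.28250079 67.5606898 ]
side brick ((9.769485473632812, 169.7003631591797), (103.16007995605469, 115.17999267578125), 89.9725570678711)
```

```bash
python3 -c "
from h import *
print(ticket.job_done(), state()['t'])"
```

```text
the job is handed in; nothing more can be done
the job is handed in; nothing more can be done
```

I pushed the brick square against the steel fence, then pushed the round box with both fingers into the middle of the brick's opposite face, and handed the job in at about 15 s. The hand-in reported no verdict.

**Brick:** in the last check its edges were within 0.2° of the board's axes. Its centre was 169.7–170.5 mm along the board, and 170 mm means flush with the fence. The push force rose to about 21 N when it met the fence.

**Box:** its centre was at board x 9.6 mm, against the brick's 9.3–9.8 mm. Along the board it was 98–99 mm from the brick's centre, where 100 mm is exact contact, so the difference is within camera error. The force rose to about 12 N when it met the brick, and the box stayed put as the fingers backed off.

**Bystanders:** in the pictures the jar, dish and scriber had not moved. The robot was clear of everything at the end.

**Checks that failed or disagreed:**
- In the last scene picture the network mistook the scriber for the silver box. Its brick outline there also looked too long, probably because it included part of the box. I used positions fitted from the depth images instead.
- The side camera could not see the box wall behind the brick, so only the scene camera gave a wall fit at the end.
- The rough lid midpoints were about 2–3 mm off in x and 4 mm off in y from that fit, because the lid was only partly visible.

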